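# Index the engraving jig to the orange face

## Task

The tumbler in the engraving jig is turned by the ridged index wheel at its side. Roll that wheel away from the robot over the top, ridge by ridge and without flicking it into a spin, until its orange face lies squarely on top, in line with the two white pointers, and leave it standing there. Keep off the tumbler itself and do not disturb the glasses and tools around the jig.

Things in the scene. Friction and masses are not known exactly. Their poses are not given: they have to be found in the camera images.
- axle (a point): Centre of the ridged index wheel, on its axle 90 mm above the table; fixed. x: level, away from the robot, the way the wheel's top must move; y: along the axle to the tumbler; z: up. The wheel is 42 mm wide along y. Its black hub has 43 mm radius; eight grey ridges, 8 mm thick and as wide as the wheel, stand out to 70 mm radius, 45 deg apart, a flat face between each two
- wheel (a joint): Wheel angle, rad: 0 with the orange face on top; grows as the top moves away from the robot. At value q the orange face stands at q from straight up and the ridges at q + 22.5 deg + k x 45 deg (positive: leaning away from the robot). Starts from -2.95 to -1.75. Friction of 0.14 N m (2 N at the ridges) holds it where it is left; no clicks. Stops at -3.3 and +1.0
- orange_face (a point): Middle of the wheel's orange face, 43 mm from the axle; its z axis points outward. It starts hidden low on the robot's side. The other seven faces are white with 1 to 7 black dots: n dots on top means that n more faces must roll over the top before the orange one is up
- pointer (a point): Tip of the white pointer on the cheek at the wheel's -y side, 38 mm above the axle and 34 mm to its side; a twin stands at the +y side. Fixed. The dark cheeks are 12 mm thick and 50 mm wide along x up to 12 mm above the axle; above that only the pointers, 18 mm wide, stand up
- jig: The jig, fixed to the table: aluminium base plate 14 mm thick, 210 mm in x, from y = -65 to +235 mm, with the wheel's cheeks and, beyond the tumbler, a dark tailstock post 107 mm tall at y = 212 mm. Origin on the table straight under point axle, same axes
- tumbler (a point): Glass tumbler held in the jig, 120 mm long, 60 to 72 mm across, turning with the wheel; an orange strip runs along it in line with the orange face. This point: centre of its foot, on the axle 56 mm from the wheel's centre; y: along the axle to its mouth. Not to be touched
- glass_a: green glass, 72 mm across, 100 mm tall, standing about 160 mm to the -y side of the wheel; origin: centre of its foot. Not to be disturbed
- glass_b: amber glass, 76 mm across, 85 mm tall, standing behind and to the -y side of the wheel; origin: centre of its foot. Not to be disturbed
- handpiece: dark steel engraving handpiece, 150 mm long, 26 mm thick, lying on the table beyond the jig; origin: under its middle. Not to be disturbed
- brush: brush, 170 mm long, lying on the table on the robot's side of the jig; origin: under its middle. Not to be disturbed
- tube: clear acrylic tube, 60 mm across, 90 mm tall, standing to the robot's left; origin: centre of its foot. Not to be disturbed
- jar: jar with white cap, 64 mm across, 80 mm tall, standing to the robot's left; origin: centre of its foot. Not to be disturbed

How it is judged (in metres and radians):
At the end, for the whole second after the job is handed in: The index wheel stands still with its orange face on top, within 0.16 rad (9 deg) of straight up (value of joint wheel between -0.16 and 0.16 rad and velocity of joint wheel between -0.05 and 0.05 rad/s); the robot touches nothing.
It fails at once if the wheel is flicked into a spin (faster than 5 rad/s) (velocity of joint wheel above 5 rad/s or velocity of joint wheel below -5 rad/s).
It fails at once if the robot presses on the tumbler in the jig (over 2 N) (contact force between any of the fingers, the arm and wheel_c9 above 2 N).
It fails at once if one of the glasses and tools around the jig is moved by more than 30 mm (distance of any of glass_a, glass_b, handpiece, brush, tube, jar from where it was at the start of the episode above 0.03 m).
It also fails if it takes over 45 s, if anything falls off the work surface, if the arm or the gripper's body presses on something with over 40 N, if the wrist force passes 120 N, or if a joint passes its speed limit or range.

## Robot

A 6-joint arm with a two-finger parallel gripper is mounted at the origin on the work surface. World frame = base frame: x ahead of the robot, y to its left, z up, the work surface at z = 0. Lengths are in mm, angles in rad, forces in N, time in s.
With the tool pointing down it reaches from about 350 to 725 mm from the base axis. Payload 4.3 kg.
Tool frame: the origin (TCP) lies at the very end of the fingers, on their centre line; the grasp point (between the pads) lies 19 mm behind it; y points along the fingers, x is the direction in which the jaws open and shut, and the axes are right-handed (so a half turn about y gives the same grasp; the last joint's range is limited). The gripper opens to 85 mm and grips with 20 to 120 N. Pads are 22 mm wide; open, the fingers measure 114 mm over their backs; the gripper's body (76 mm by 85 mm) begins 54 mm behind the grasp point. The pads swing forward as they close: fully open they stand 13 mm farther back than shut.
Start: joints at [-1.278, 0.377, 0.081, 1.274, 0, 1.46], TCP at [225.412, -529.015, 231.329] pointing down, gripper open.
Joint ranges: [-2.72, 2.72], [-0.84, 1.66], [-1.02, 1.22], [-1.77, 2.12], [-1.37, 1.28], [-3.14, 3.14]. Speed limits (rad/s): [2.57, 2.57, 3.14, 3.14, 3.14, 3.14].

## Interface

Orientations are given as a unit quaternion [x, y, z, w].
In Python, from rig import get_obs, capture, hand_in gives the robot as it stands.
- The arm moves only by the shell command python3 -m jog 'ROWS' [OPENING] [FORCE]. ROWS is JSON, a list of rows, each a list of 2 entries, a list of its own where there are three numbers: the shift along the tool's x, y, z each as a share of 0.1 m, from -1 to 1, then the turn, a rotation vector about the tool's x, y, z each as a share of pi/2 rad, from -1 to 1. In form: [[[dx, dy, dz], [wx, wy, wz]], ...]. A call has 1 to 10 rows; each row shifts and turns the commanded pose from where the row before left it, along the tool's axes as they then stand; what a row does not reach is not made up. A row lasts 1/8 s, in which the tool goes at most 62.5 mm and 10.7 degrees, less where a joint would pass 70% of its speed; a pose out of reach is approached as far as the arm can. A call with a number of a shift or a turn outside -1 to 1 is refused whole. A call with a gripper value outside its range is refused whole. OPENING is the closure, from -1 (fully open) to 1 (shut), set as the call begins (- or left out, the last holds). The fingers move at their own pace and stop on an object; FORCE is the grip in N (left out, the last holds). Time passes only in rows, so rows that do not move let the fingers close. It gives the time, the measured TCP pose, the force and the opening at its end, in the units of the state.
- get_obs(): the state, without advancing time (a new reading comes with each control period).
- capture(name): name is "scene" or "top"; returns a dict with "frame" (384x512x3 uint8, red, green, blue), "K" (3x3 intrinsics, pixels), "xyz" and "rotation" of the camera in the world. Camera axes: x right, y down, z forward; pixel columns grow to the right and rows downward; lengths in mm; the calibration is good to about 2 mm. A picture is of the moment at which its call begins. There is no depth.
- hand_in(): hands the job in, once; it reports no verdict.
The state is a dict: "time_s": time; "joint_pos": joint angles; "joint_velocities": joint speeds; "effort": joint torques, N m; "tcp_pos": TCP position; "ee_rot": TCP orientation; "ft_force": force on the tool from outside, world axes, zero at the start; "wrist_torque": the same for the moment, N m; "grip_width": finger opening in mm.
Only numpy, scipy, OpenCV 4.12 (cv2) and the standard library are available. Lean on these libraries where they do the work, as an engineer would, in place of code of your own. Each camera call takes 0.05 s, during which the arm holds its last target.

## Working session

There is one attempt and no reset: what is moved stays moved. The work goes in short steps, Python scripts to look and compute and a shell command to move; the robot and the scene stay as the last step left them, time stands still between calls to the robot, and variables do not carry over. Pictures are saved under pics/ and viewed, and the job is handed in when it is done.

```bash
mkdir -p pics; ls; python3 - <<'E'
from rig import get_obs, capture
import cv2,json
o=get_obs();print(o)
for n in("scene","top"):
    c=capture(n);cv2.imwrite(f"pics/{n}0.png",c["frame"][:,:,::-1]);print(n,c["K"],c["xyz"],c["rotation"])
E
```

```text
pics
{'time_s': 0.0, 'joint_pos': array([-1.27830792e+00,  3.78077250e-01,  7.96268916e-02,  1.27442512e+00,
       -3.09928134e-06,  1.46048246e+00]), 'joint_velocities': array([ 1.57118694e-03,  9.45966041e-04, -2.55539659e-05,  1.07024568e-03,
       -8.30592635e-04,  1.34172362e-03]), 'effort': array([ 8.51803925e-04, -4.63600802e+01,  2.69876951e+01,  2.07385729e-02,
        3.52058692e-05, -5.03755885e-06]), 'tcp_pos': array([ 225.20237815, -528.3382306 ,  230.3531872 ]), 'ee_rot': array([-0.58944497,  0.39043786, -0.38930663,  0.59038399]), 'ft_force': array([-0.3240409 ,  0.21361699,  0.43521824]), 'wrist_torque': array([ 0.00075114, -0.03063774, -0.0075604 ]), 'grip_width': 85.51323585647198}
scene [[369.79345453   0.         259.91138613]
 [  0.         369.79345453 197.15031398]
 [  0.           0.           1.        ]] [939.06649194 680.94106067 684.60539824] [ 0.24017506  0.87316047 -0.40795411 -0.11610421]
top [[433.03836035   0.         253.09101699]
 [  0.         433.03836035 190.5622463 ]
 [  0.           0.           1.        ]] [ 482.21684474   74.03872421 1109.20760582] [-0.69760961  0.71474404 -0.0299589   0.03980265]
```

View pics/scene0.png

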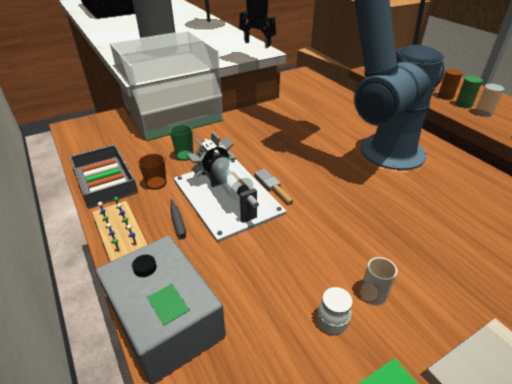

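View pics/top0.png

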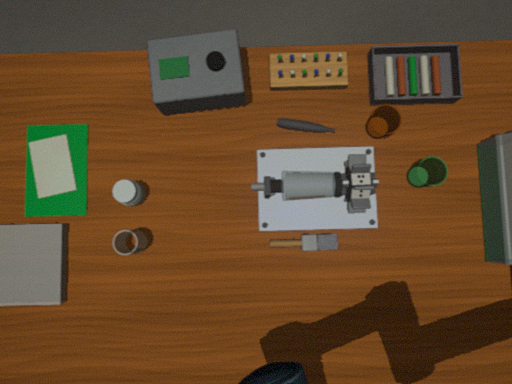

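```bash
python3 - <<'E'
import cv2
a=cv2.imread("pics/top0.png");cv2.imwrite("pics/topz.png",cv2.resize(a[60:220,200:400],None,fx=4,fy=4,interpolation=cv2.INTER_CUBIC)[:600])
a=cv2.imread("pics/scene0.png");cv2.imwrite("pics/scz.png",cv2.resize(a[120:270,160:360],None,fx=4,fy=4,interpolation=cv2.INTER_CUBIC))
E
```

```text
(no output)
```

View pics/topz.png

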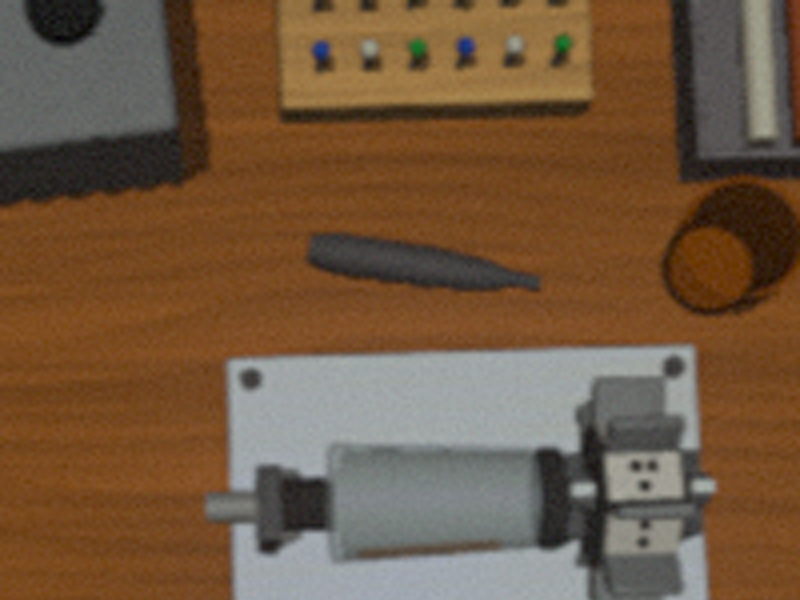

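View pics/scz.png

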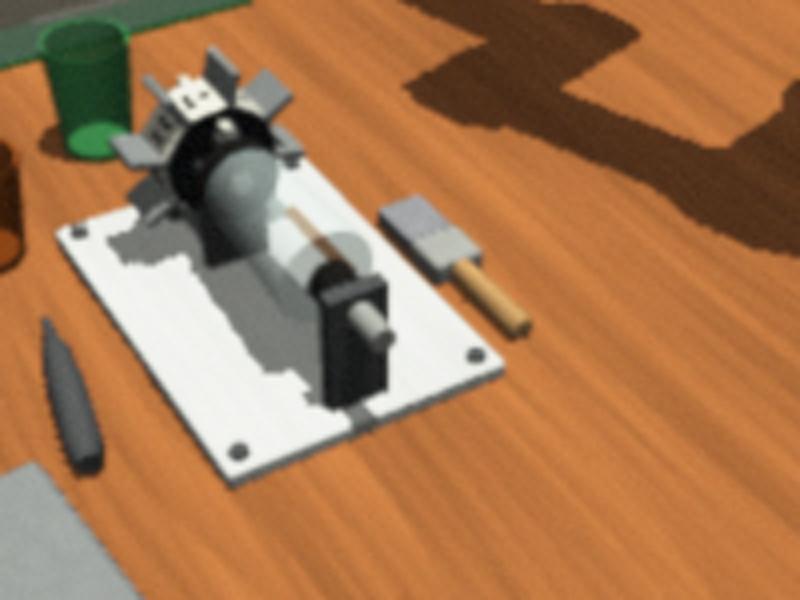

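The wheel shows 3 dots on the far side of the top and 2 dots on the near side, with a ridge between them near the top at about (361,187). Pointer tips sit at about (345.5,182.5) and (375.7,181.7) in the top view. Next I measure the axle, the jig yaw and the ridges.

```bash
cat > h.py <<'E'
import numpy as np,cv2
from scipy.spatial.transform import Rotation as R
from rig import get_obs,capture
def ray(c,p,z):
    u=np.asarray(p,float).reshape(-1,2); d=np.c_[u,np.ones(len(u))]@np.linalg.inv(c["K"]).T
    d=R.from_quat(c["rotation"]).apply(d); o=np.asarray(c["xyz"])
    return o+d*((z-o[2])/d[:,2])[:,None]
def proj(c,P):
    q=R.from_quat(c["rotation"]).inv().apply(np.asarray(P)-c["xyz"]); q=q@np.asarray(c["K"]).T
    return q[:,:2]/q[:,2:]
E
python3 - <<'E'
from h import *
c=capture("top");im=c["frame"][:,:,::-1]
hsv=cv2.cvtColor(im,cv2.COLOR_BGR2HSV)
roi=np.zeros(im.shape[:2],np.uint8);roi[140:240,250:385]=255
m=((hsv[...,1]<50)&(hsv[...,2]>90)).astype(np.uint8)*255&roi
m=cv2.morphologyEx(m,cv2.MORPH_OPEN,np.ones((5,5)))
cn=max(cv2.findContours(m,0,2)[0],key=cv2.contourArea);print(cv2.contourArea(cn))
b=cv2.boxPoints(cv2.minAreaRect(cn));print(b)
print("plate",ray(c,b,14).round(1))
print("pointers",ray(c,[[345.5,182.5],[375.7,181.7]],128).round(1))
print("ridge tip",ray(c,[361,187],159).round(1))
cv2.imwrite("pics/wz.png",cv2.resize(im[140:225,325:400],None,fx=7,fy=7,interpolation=cv2.INTER_CUBIC))
E
```

```text
7573.5
[[250.9206  149.1411 ]
 [374.4919  145.70857]
 [376.76562 227.56209]
 [253.1943  230.99461]]
plate [[ 697.8   91.1   14. ]
 [ 698.3 -225.1   14. ]
 [ 489.8 -220.1   14. ]
 [ 488.5   90.2   14. ]]
pointers [[ 592.7 -124.   128. ]
 [ 592.8 -192.4  128. ]]
ridge tip [[ 578.4 -151.2  159. ]]
```

View pics/wz.png

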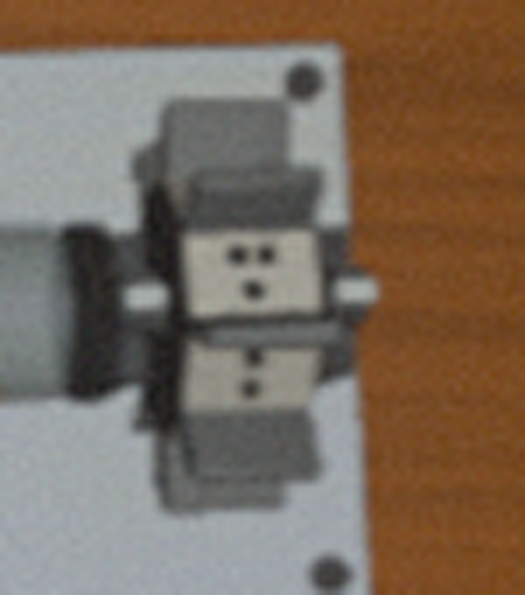

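```bash
python3 - <<'E'
from h import *
o=get_obs();r=R.from_quat(o["ee_rot"]);M=r.as_matrix();print(M.round(3))
for tgt in ([0,1,0],[0,-1,0],[1,0,0],[-1,0,0]):
    y=np.array([0,0,-1.]);x=np.array(tgt,float)
    T=np.c_[x,y,np.cross(x,y)]
    print(tgt,"rotvec tool /(pi/2)",((r.inv()*R.from_matrix(T)).as_rotvec()/(np.pi/2)).round(3))
d=np.array([545,-158,230])-o["tcp_pos"];print("shift in tool now",M.T@d, )
E
```

```text
[[ 0.392 -0.     0.92 ]
 [-0.92   0.002  0.392]
 [-0.002 -1.     0.   ]]
[0, 1, 0] rotvec tool /(pi/2) [-1.000e-03 -1.744e+00 -0.000e+00]
[0, -1, 0] rotvec tool /(pi/2) [ 0.     0.256 -0.001]
[1, 0, 0] rotvec tool /(pi/2) [-0.001 -0.744 -0.001]
[-1, 0, 0] rotvec tool /(pi/2) [ 1.000e-03  1.256e+00 -1.000e-03]
shift in tool now [-215.48699694    1.01451888  439.37100264]
```

```bash
python3 -m jog '[[[0,0,0],[0,0.086,0]],[[0,0,0],[0,0.085,0]],[[0,0,0],[0,0.085,0]],[[-0.4,0,0.3],[0,0,0]],[[-0.4,0,0.4],[0,0,0]],[[-0.4,0,0.4],[0,0,0]],[[-0.4,0,0.4],[0,0,0]]]' 1 40; python3 -c "
from rig import get_obs;o=get_obs();print(o['joint_pos'].round(2),o['tcp_pos'],o['ee_rot'],o['grip_width'])"
```

```text
time_s: 1.02
tcp_pos: [376.2, -367.4, 231.1]
ee_rot: [-0.5, 0.5, -0.5, 0.5]
ft_force: [0.7, -0.1, 0.3]
grip_width: 0.2
[-0.89  0.28 -0.06  1.23  0.    2.25] [ 376.19028848 -367.44258598  231.07863611] [-0.50002663  0.50003055 -0.49987712  0.50006567] 0.16923522082346068
```

```bash
python3 -m jog '[[[-0.4,0,0.34],[0,0,0]],[[-0.4,0,0.34],[0,0,0]],[[-0.4,0,0.34],[0,0,0]],[[-0.4,0,0.34],[0,0,0]],[[-0.4,0,0.34],[0,0,0]],[[-0.09,0,0],[0,0,0]],[[0,0.2,0],[0,0,0]],[[0,0,0],[0,0,0]]]'; python3 - <<'E'
from h import *
for n,(a,b,e,f) in {"top":(130,240,300,420),"scene":(90,210,160,300)}.items():
    c=capture(n);cv2.imwrite(f"pics/{n}1.png",cv2.resize(c["frame"][a:b,e:f,::-1],None,fx=5,fy=5,interpolation=cv2.INTER_CUBIC))
print(get_obs()["joint_pos"].round(2))
E
```

```text
time_s: 2.02
tcp_pos: [543.4, -159.7, 209.7]
ee_rot: [-0.501, 0.501, -0.499, 0.499]
ft_force: [0.1, 0.7, 0.3]
grip_width: 0.4
[-0.4   0.37  0.02  1.22 -0.    2.74]
```

View pics/scene1.png

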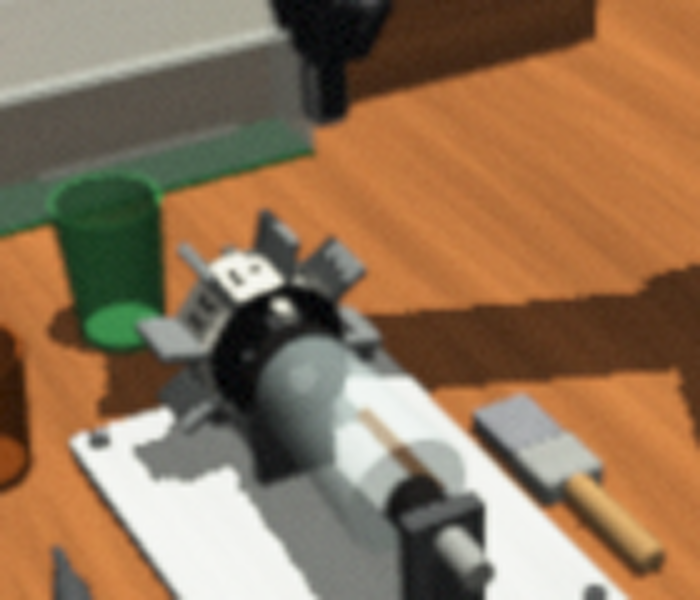

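View pics/top1.png

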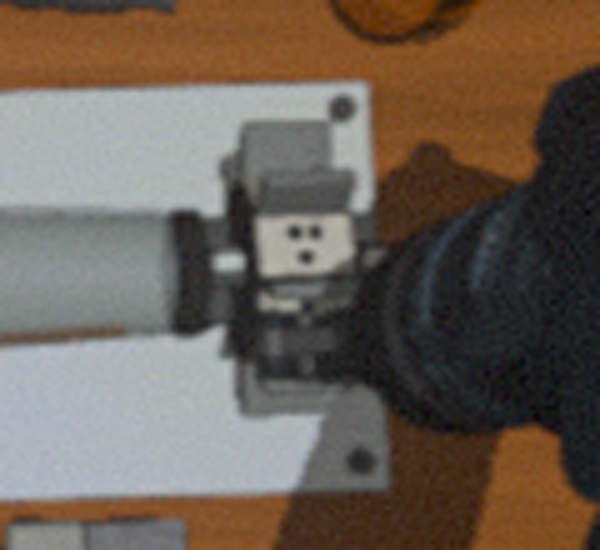

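Scene view shows the fingers at about (325,120) in the crop, clear above and behind the ridge. I lower them behind it and begin the first stroke.

```bash
python3 -m jog '[[[0,0.3,0],[0,0,0]],[[0,0.3,0],[0,0,0]],[[-0.01,0.06,0],[0,0,0]],[[0,0,0.06],[0,0,0]],[[0,0,0.06],[0,0,0]],[[0,0,0.06],[0,0,0]]]'
python3 -m jog '[[[0,0,0.06],[0,0,0]],[[0,0,0.06],[0,0,0]],[[0,0,0],[0,0,0]]]'; python3 - <<'E'
from h import *
for n,(a,b,e,f) in {"top":(130,240,300,420),"scene":(90,210,160,300)}.items():
    c=capture(n);cv2.imwrite(f"pics/{n}2.png",cv2.resize(c["frame"][a:b,e:f,::-1],None,fx=5,fy=5,interpolation=cv2.INTER_CUBIC))
E
```

```text
time_s: 2.88
tcp_pos: [564.3, -159.3, 146.6]
ee_rot: [0.5, -0.499, 0.501, -0.5]
ft_force: [-2.2, 0.3, 3.0]
grip_width: 0.3
time_s: 3.25
tcp_pos: [576.0, -158.7, 145.3]
ee_rot: [-0.5, 0.5, -0.5, 0.501]
ft_force: [-0.0, -0.6, -0.2]
grip_width: 0.2
```

View pics/scene2.png

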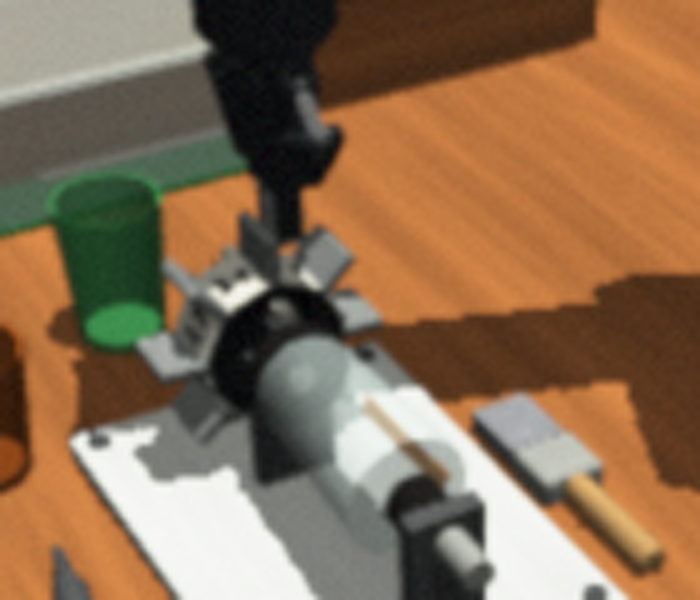

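View pics/top2.png

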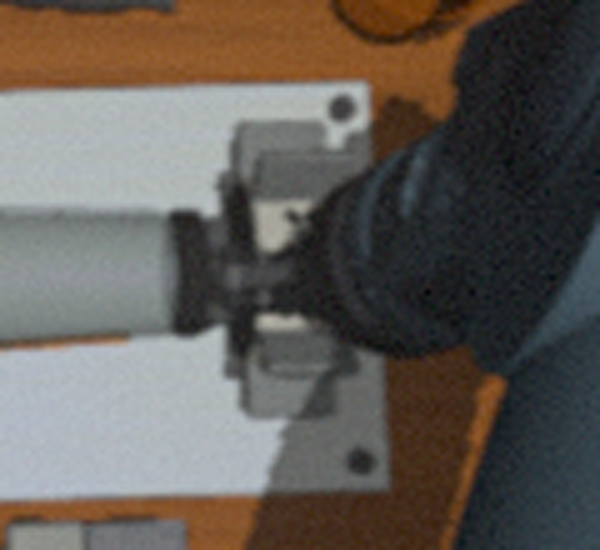

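The ridge is being pushed and now stands almost upright at crop (260,235), with the fingers right behind it. I finish stroke 1, lift, and look.

```bash
python3 -m jog '[[[0,0,0.06],[0,0,0]],[[0,0,0.06],[0,0,0]],[[0,0,0.06],[0,0,0]],[[0,0,0.05],[0,0,0]],[[0,0,0.04],[0,0,0]],[[0,0,0],[0,0,0]]]'
python3 -m jog '[[[0,-0.15,-0.05],[0,0,0]],[[0,-0.25,0],[0,0,0]],[[0,0,-0.3],[0,0,0]],[[0,0,-0.3],[0,0,0]],[[0,0,-0.2],[0,0,0]],[[0,0,0],[0,0,0]]]'; python3 - <<'E'
from h import *
for n,(a,b,e,f) in {"top":(130,240,300,420),"scene":(90,210,160,300)}.items():
    c=capture(n);cv2.imwrite(f"pics/{n}3.png",cv2.resize(c["frame"][a:b,e:f,::-1],None,fx=5,fy=5,interpolation=cv2.INTER_CUBIC))
E
```

```text
time_s: 4.1
tcp_pos: [602.8, -158.8, 145.3]
ee_rot: [-0.5, 0.5, -0.5, 0.5]
ft_force: [-1.4, 0.4, -0.3]
grip_width: 0.0
time_s: 4.85
tcp_pos: [517.0, -159.1, 187.2]
ee_rot: [0.499, -0.499, 0.501, -0.5]
ft_force: [0.5, -0.2, 0.2]
grip_width: -0.1
```

View pics/scene3.png

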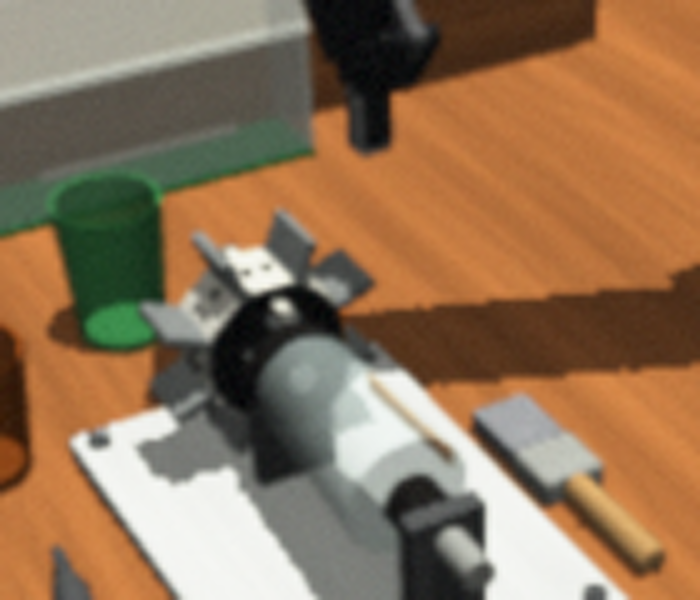

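View pics/top3.png

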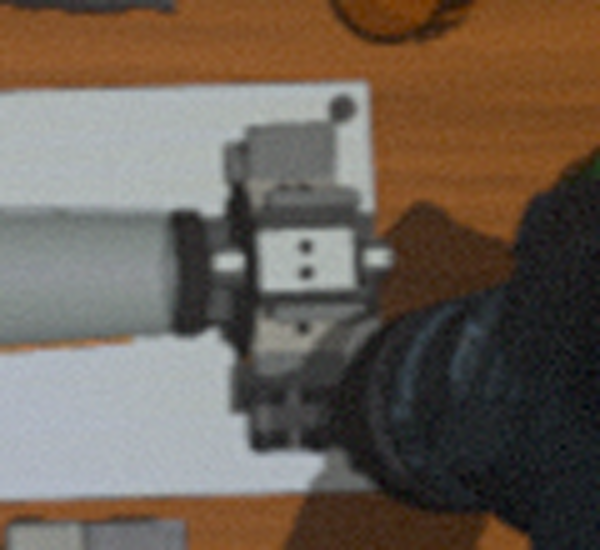

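The 2-dot face is squarely on top after stroke 1: dots at crop (305,259), pointers at (228,262) and (378,256). So TCP x of about 603 is the right stroke end. Repeating for stroke 2.

```bash
python3 -m jog '[[[0,0,0.22],[0,0,0]],[[0,0.2,0],[0,0,0]],[[0,0.22,0],[0,0,0]],[[0,0,0.06],[0,0,0]],[[0,0,0.06],[0,0,0]],[[0,0,0.06],[0,0,0]],[[0,0,0.06],[0,0,0]],[[0,0,0],[0,0,0]]]'
python3 -m jog '[[[0,0,0.06],[0,0,0]],[[0,0,0.06],[0,0,0]],[[0,0,0.06],[0,0,0]],[[0,0,0.06],[0,0,0]],[[0,0,0.06],[0,0,0]],[[0,0,0.04],[0,0,0]],[[0,0,0.03],[0,0,0]],[[0,0,0],[0,0,0]]]'
```

```text
time_s: 5.95
tcp_pos: [564.3, -159.0, 143.7]
ee_rot: [-0.5, 0.499, -0.5, 0.501]
ft_force: [-0.2, -0.2, 0.2]
grip_width: 0.3
time_s: 6.95
tcp_pos: [600.5, -158.7, 143.2]
ee_rot: [-0.5, 0.5, -0.5, 0.5]
ft_force: [-2.1, 1.0, -0.3]
grip_width: 0.0
```

```bash
python3 -m jog '[[[0,0,0.02],[0,0,0]],[[0,0,0],[0,0,0]],[[0,-0.15,-0.05],[0,0,0]],[[0,-0.25,0],[0,0,0]],[[0,0,-0.3],[0,0,0]],[[0,0,-0.3],[0,0,0]],[[0,0,-0.2],[0,0,0]],[[0,0,0],[0,0,0]]]'; python3 - <<'E'
from h import *
for n,(a,b,e,f) in {"top":(130,240,300,420),"scene":(90,210,160,300)}.items():
    c=capture(n);cv2.imwrite(f"pics/{n}4.png",cv2.resize(c["frame"][a:b,e:f,::-1],None,fx=5,fy=5,interpolation=cv2.INTER_CUBIC))
E
```

```text
time_s: 7.95
tcp_pos: [517.2, -159.1, 185.2]
ee_rot: [0.499, -0.499, 0.501, -0.5]
ft_force: [0.9, 0.4, -0.7]
grip_width: -0.1
```

View pics/top4.png

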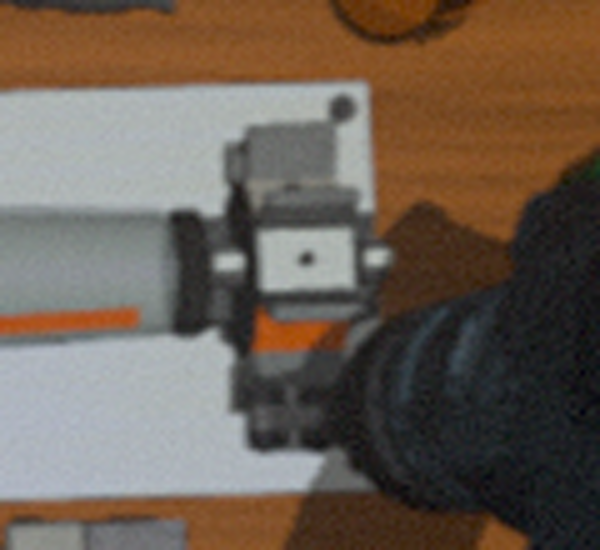

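The 1-dot face is now on top (dot at crop (307,259), in line with the pointers), and orange is next. Stroke 3 is the same.

```bash
python3 -m jog '[[[0,0,0.22],[0,0,0]],[[0,0.2,0],[0,0,0]],[[0,0.21,0],[0,0,0]],[[0,0,0.06],[0,0,0]],[[0,0,0.06],[0,0,0]],[[0,0,0.06],[0,0,0]],[[0,0,0.06],[0,0,0]],[[0,0,0],[0,0,0]]]'
python3 -m jog '[[[0,0,0.06],[0,0,0]],[[0,0,0.06],[0,0,0]],[[0,0,0.06],[0,0,0]],[[0,0,0.06],[0,0,0]],[[0,0,0.06],[0,0,0]],[[0,0,0.04],[0,0,0]],[[0,0,0.03],[0,0,0]],[[0,0,0.02],[0,0,0]],[[0,0,0],[0,0,0]]]'
python3 -m jog '[[[0,-0.15,-0.05],[0,0,0]],[[0,-0.25,0],[0,0,0]],[[0,-0.2,-0.3],[0,0,0]],[[0,-0.2,-0.3],[0,0,0]],[[0,0,-0.4],[0,0,0]],[[0,0,-0.4],[0,0,0]],[[0,0,0],[0,0,0]],[[0,0,0],[0,0,0]]]'; python3 - <<'E'
from h import *
for n,(a,b,e,f) in {"top":(130,240,300,420),"scene":(90,210,160,300)}.items():
    c=capture(n);cv2.imwrite(f"pics/{n}5.png",cv2.resize(c["frame"][a:b,e:f,::-1],None,fx=5,fy=5,interpolation=cv2.INTER_CUBIC))
    if n=="top":
        h=cv2.cvtColor(c["frame"],cv2.COLOR_RGB2HSV);m=(h[...,0]<16)&(h[...,1]>170)&(h[...,2]>150)
        m[:, :348]=0;m[:160]=0;m[215:]=0;m[:,376:]=0
        y,x=np.nonzero(m);print(len(x),x.mean(),y.mean(),y.min(),y.max(),"face x:",ray(c,[x.mean(),y.mean()],133),ray(c,[[345.5,182.4],[375.7,181.5]],128))
E
```

```text
time_s: 9.05
tcp_pos: [564.3, -158.9, 142.7]
ee_rot: [-0.5, 0.499, -0.5, 0.501]
ft_force: [-0.0, 0.1, -0.0]
grip_width: 0.3
time_s: 10.18
tcp_pos: [602.5, -158.7, 142.4]
ee_rot: [-0.5, 0.5, -0.5, 0.5]
ft_force: [-2.4, -0.3, -0.5]
grip_width: 0.3
time_s: 11.18
tcp_pos: [458.6, -159.4, 223.9]
ee_rot: [0.5, -0.498, 0.501, -0.501]
ft_force: [-0.0, -0.2, -0.3]
grip_width: -0.0
10 359.1 177.0 176 182 face x: [[ 603.89105488 -154.19430786  133.        ]] [[ 592.93262822 -123.96953942  128.        ]
 [ 593.25935205 -192.44286132  128.        ]]
```

View pics/top5.png

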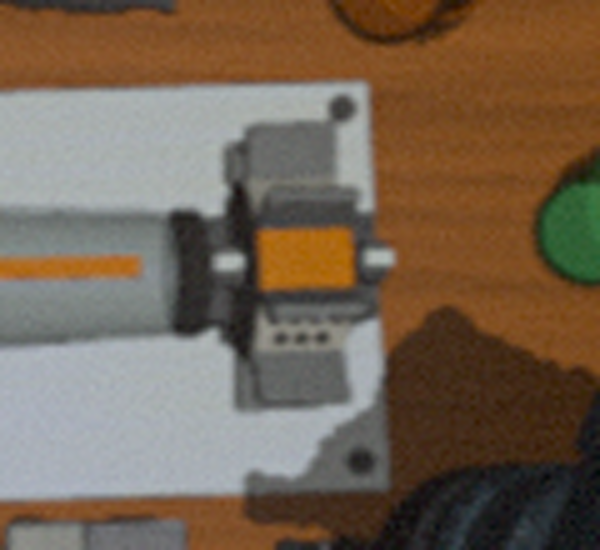

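View pics/scene5.png

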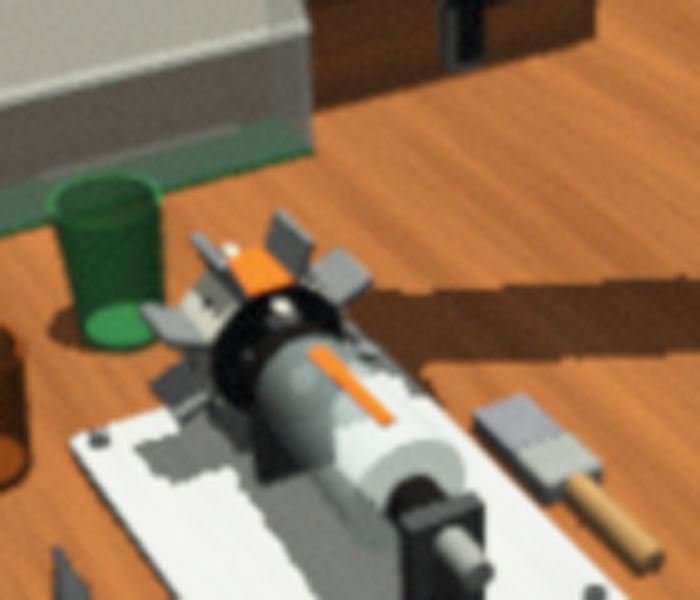

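Orange is on top: face at crop (307,259), pointers at (228,262) and (378,258). My colour mask was too strict (10 pixels), so I remeasure with a corrected hue, as well as the strip on the tumbler.

```bash
python3 - <<'E'
from h import *
c=capture("top");h=cv2.cvtColor(c["frame"],cv2.COLOR_RGB2HSV)
print(h[182,361],h[183,315],h[150,390])
m=(abs(h[...,0].astype(int)-h[182,361,0])<7)&(h[...,1]>150)&(h[...,2]>150)
for nm,(x0,x1,z) in {"face":(346,376,133),"strip":(290,332,90+35)}.items():
    k=np.zeros_like(m);k[165:205,x0:x1]=m[165:205,x0:x1];y,x=np.nonzero(k)
    P=ray(c,[x.mean(),y.mean()],z)[0];print(nm,len(x),x.mean(),y.mean(),P.round(1))
Q=ray(c,[[345.5,182.4],[375.7,181.6]],128);print(Q.round(1))
print("predicted face px at q=-.16,0,.16",proj(c,[[593+43*np.sin(q),-158,90+43*np.cos(q)] for q in(-.16,0,.16)]).round(1))
print(get_obs()["ft_force"])
E
```

```text
[ 17 232 175] [ 16 213 177] [ 13 178 119]
face 192 360.7708333333333 180.97916666666666 [ 594.7 -157.5  133. ]
strip 112 308.41964285714283 183.10714285714286 [593.8 -40.1 125. ]
[[ 592.9 -124.   128. ]
 [ 593.  -192.4  128. ]]
predicted face px at q=-.16,0,.16 [[361.1 184.8]
 [361.  181.7]
 [360.8 178.8]]
[ 0.30476842  0.65139757 -0.45169038]
```

The face centre is 1.7 mm beyond the pointer line (about 0.04 rad) and the strip 0.8 mm, both well inside 0.16 rad. The arm is clear, so I hand in.

```bash
python3 -c "
from rig import hand_in;print(hand_in())"
```

```text
the job is handed in; nothing more can be done
None
```

The index wheel stands with its orange face on top, in line with the two white pointers, and the job is handed in. The hand-in gives no verdict, so the result rests on my own last checks.

**What I did:** With the fingers shut and pointing down, I pushed one ridge at a time over the top, in three strokes of about 40 to 45° each. The fingers moved at no more than about 50 mm/s while pushing. I lifted them clear and checked in the top camera after each stroke. The arm finished about 11 s into the 45 s limit.

**Last checks:**
- **Wheel angle:** the orange face is 1.7 mm past the pointer line, about +0.04 rad against the ±0.16 rad allowed. The orange strip on the tumbler is off by 0.8 mm, about +0.02 rad, which agrees within camera accuracy.
- **Clearance:** the gripper is well clear of everything at 224 mm height. Its force reading is under 1 N, which is just noise.
- **Forces:** the readings I took while pushing stayed under about 4 N, and the fingers stayed within the wheel's width, away from the tumbler.
- **Surroundings:** the glass, brush and other items visible in the close-up pictures show no movement. I did not measure their positions, and the tube and jar were not in those close-ups, but the arm passed nowhere near them.

One check failed at first: my colour mask for the orange face was too strict and gave a wrong position of 604 mm. I corrected the hue range before using the result.

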